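# Put the inking things back in their trays

### The job

Sort the four things lying nearest the robot into their own trays: the red ink tube flat in the red tray, the green ink tube flat in the green tray, the beech wedge flat in the small wooden tray and the black eyepiece upright in the round white dish. Each must rest on the floor of its tray, lying lengthwise in it; set things down rather than drop them, and leave the brass weight and the open can where they stand.

Things in the scene. Friction and masses are not known exactly. Their poses are not given: they have to be found in the camera images.
- red_tube: red (pinkish) metal ink tube, black cap, lying flat. 137 mm long (y, cap at -y), tapering from round, 29 mm across, at the cap to a flat end 44 mm wide (x), 4 mm thick, at +y; 0.11 kg. Origin at mid-length on its underside, z up. Grasp across the width 20 mm from the middle towards the cap (centre of mass; 33 mm wide, 24 mm high there), tips about 8 mm above its underside
- green_tube: green metal ink tube with a black cap, lying flat; same shape, size, mass, axes and grasp as the red one. (Look-alike red and green tubes at the far right, beside the punch, are fixed clutter)
- wedge: plain beech wedge lying flat, 24 mm wide (x), 75 mm long (y), 18 mm high at the thick end (at its +y end, thinning evenly to 4.5 mm at its -y end; best grasped about 12 mm from the middle towards the thick end), 0.05 kg. Origin at the centre of its underside, z up. Grasp across its width
- eyepiece: black magnifying eyepiece (loupe), an upright cylinder 42 mm across and 40 mm high, slightly waisted. Origin at the centre of its underside, z up
- red_tray: red painted tray, fixed to the table, home of the red tube. Inside 66 mm (x) by 160 mm (y, the long axis); floor 3 mm thick, walls 3 mm thick, their tops 10 mm above the table; a small tab at each end (overall 72 x 180 mm). Origin at the centre of its underside, on the table
- green_tray: green painted tray, fixed to the table, home of the green tube; same shape, size and axes as the red tray
- wedge_tray: small light wooden tray, fixed to the table, home of the wedge. Inside 46 mm (x) by 99 mm (y, the long axis); floor 3 mm thick, walls 3 mm thick, their tops 8 mm above the table; overall 52 x 119 mm with its end tabs. Origin at the centre of its underside
- loupe_dish: round white dish, fixed to the table, home of the black eyepiece. Outside 74 mm across, inside 66 mm; floor 3 mm thick, rim 10 mm above the table. Origin at the centre of its underside
- weight: bystander: round pale brass weight with a knob on top, 47 mm across, 61 mm high, loose; origin at the centre of its underside. Leave it alone
- open_can: bystander: empty grey open can, 97 mm across, 88 mm high, loose; origin at the centre of its underside. Leave it alone
Not all that is in view belongs to the job. Several things have the shape of the green_tray; the one meant has the colours described above. Several things have the shape of the loupe_dish; the one meant has the colours described above.

How it is judged (in metres and radians):
At the end, for the whole second after the job is handed in: Each thing rests released on the floor of its own tray: underside under 5.5 mm above the table, tilt under 0.08 rad, centre within 19 mm (tubes, wedge) or 17 mm (eyepiece) of the tray centre in plan; tubes and wedge within 0.4 rad of the tray long axis, either way round (horizontal distance between red_tube and red_tray below 0.019 m and z of red_tube in the frame of red_tray below 0.0055 m and angle between each of red_tube, green_tube, wedge, eyepiece's own z axis and vertical below 0.08 rad and linear speed of each of red_tube, green_tube, wedge, eyepiece below 0.02 m/s and angular speed of each of red_tube, green_tube, wedge, eyepiece below 0.2 rad/s and contact force between each of red_tube, green_tube, wedge, eyepiece and the fingers below 0.1 N and angle between the y axis of red_tube and the y axis of red_tray, either way round below 0.4 rad and horizontal distance between green_tube and green_tray below 0.019 m and z of green_tube in the frame of green_tray below 0.0055 m and angle between the y axis of green_tube and the y axis of green_tray, either way round below 0.4 rad and horizontal distance between wedge and wedge_tray below 0.019 m and z of wedge in the frame of wedge_tray below 0.0055 m and angle between the y axis of wedge and the y axis of wedge_tray, either way round below 0.4 rad and horizontal distance between eyepiece and loupe_dish below 0.017 m and z of eyepiece in the frame of loupe_dish below 0.0055 m); the robot touches nothing.
It fails at once if one of the four things is dropped from more than about 4 cm ((height (world z) of red_tube above 0.04 m and contact force between red_tube and the fingers below 0.05 N and linear speed of red_tube above 0.3 m/s) or (height (world z) of green_tube above 0.04 m and contact force between green_tube and the fingers below 0.05 N and linear speed of green_tube above 0.3 m/s) or (height (world z) of wedge above 0.04 m and contact force between wedge and the fingers below 0.05 N and linear speed of wedge above 0.3 m/s) or (height (world z) of eyepiece above 0.04 m and contact force between eyepiece and the fingers below 0.05 N and linear speed of eyepiece above 0.3 m/s)).
It fails at once if the brass weight is shifted by more than 15 mm (distance of weight from where it was at the start of the episode above 0.015 m).
It fails at once if the open can is shifted by more than 15 mm (distance of open_can from where it was at the start of the episode above 0.015 m).
It also fails if it takes over 112 s, if anything falls off the work surface, if the arm or the gripper's body presses on something with over 40 N, if the wrist force passes 120 N, or if a joint passes its speed limit or range.

### The arm

A 6-joint arm with a two-finger parallel gripper is mounted at the origin on a cart in front of the work surface, level with it; the furniture and walls round the work are solid. World frame = base frame: x ahead of the robot, y to its left, z up, the work surface at z = 0. Lengths are in m, angles in degrees, forces in N, time in s.
With the tool pointing down it reaches from about 0.25 to 0.725 m from the base axis. Payload 9.7 kg.
Tool frame: the origin (TCP) lies midway between the tips of the shut fingers; the grasp point (between the pads) lies 19 mm behind it; z points along the fingers, y is the line along which they close (so a half turn about z gives the same grasp; the last joint's range is limited). The gripper opens to 85 mm and grips with 20 to 120 N. Pads are 22 mm wide; open, the fingers measure 114 mm over their backs; the gripper's body (76 mm by 85 mm) begins 54 mm behind the grasp point. The pads swing forward as they close: fully open they stand 13 mm farther back than shut.
Start: joints at [-71.391, 4.979, 10.078, 95.1, 0, 90], TCP at [0.176, -0.521, 0.231] pointing down, gripper open.
Joint ranges: [-179.16, 179.16], [-48.56, 103.87], [-65.8, 70.77], [-126.05, 130.52], [-82.76, 87.17], [-180, 180]. Speed limits (degrees/s): [127.2, 127.2, 147.25, 180, 180, 180].

### API

Orientations are given as [roll, pitch, yaw] about the fixed x, y, z axes, in that order (R = Rz(yaw) Ry(pitch) Rx(roll)).
In Python, from workcell import bot gives the robot as it stands. The module is installed in compiled form; this text tells all that it offers.
- The arm moves only by the tool send_rows, never from a script. Its argument "moves" is one flat list of numbers, 7 for each row, row after row: the shift along the world's x, y, z normalised to -1 to 1, where 1 is 0.025 m, then the turn, a rotation vector about the world's x, y, z normalised to -1 to 1, where 1 is 0.15 rad, then the closure, from -1 (fully open) to 1 (shut), so that 0 is half open. A call has 1 to 8 rows; each row shifts and turns the commanded pose from where the row before left it; what a row does not reach is not made up. A row lasts 1/8 s, in which the tool goes at most 62.5 mm and 10.7 degrees, less where a joint would pass 70% of its speed; a pose out of reach is approached as far as the arm can. A call with a number of a shift or a turn outside -1 to 1 is refused whole. A call with a gripper value outside its range is refused whole. The fingers move at their own pace and stop on an object; "squeeze" is the grip in N (left out, the last holds). Time passes only in rows, so rows that do not move let the fingers close. It gives the time, the measured TCP pose, the force, the opening and the grip force at its end, in the units of the state.
- bot.get_obs(): the state, without advancing time (a new reading comes with each control period).
- bot.camera(name): name is "scene" or "top" or "wrist"; returns a dict with "color" (400x640x3 uint8, red, green, blue), "camera_matrix" (3x3 intrinsics, pixels), "D" ([k1, k2, p1, p2, k3] as OpenCV has them; the pictures are not rectified), "R" (3x3) and "t" (3): a world point X has camera coordinates R X + t. Camera axes: x right, y down, z forward; pixel columns grow to the right and rows downward; lengths in m; the calibration is good to about 2 mm. A picture is of the moment at which its call begins. There is no depth.
- bot.job_done(): hands the job in; it is judged then, once.
Trained networks look in the newest picture that a camera, given by its name, has taken for a name from the list of things; names that differ only in an ending like _2 or _b are one class to them, and where a whole thing is asked for, a point or a joint stands for the part that bears it (a point fixed in the world has none). Each returns a list of dicts, best first, with "p" (0 to 1); they miss things now and then, are a little off and sometimes report something else, mostly with a low value. They report only what shows in the picture. A call takes as long as a camera call. They do not tell look-alikes from the thing itself.
- bot.boxes_of(camera, query): "extent" ([left, top, right, bottom] in pixels, round what is visible of it).
- bot.trace(camera, query): "region" (400x640 bool, what is visible of it) and "extent" ([left, top, right, bottom] in pixels, round what is visible of it).
- bot.landmark_of(camera, query): "pixel" ([column, row] in pixels: a listed point, or the origin of a listed thing).
The state is a dict: "time": time; "q": joint angles; "qd": joint speeds; "joint_efforts": joint torques, N m; "ee_pos": TCP position; "tcp_rot": TCP orientation; "wrist_force": force on the tool from outside, world axes, zero at the start; "torque": the same for the moment, N m; "opening": finger opening in m; "grasp_force": force on a finger pad.
Only numpy, scipy, OpenCV 4.12 (cv2) and the standard library are available. Lean on these libraries where they do the work, as an engineer would, in place of code of your own. Each camera call takes 0.05 s, during which the arm holds its last target. There are 200 camera calls.

## Working session

There is one attempt and no reset: what is moved stays moved. The work goes in short steps, Python scripts to look and compute and a tool call to move; the robot and the scene stay as the last step left them, time stands still between calls to the robot, and variables do not carry over. Pictures are saved under pics/ and viewed, at most 14 in all, crops included, and the job is handed in when it is done.

Besides the shell and the picture viewer there is one more tool, called after "Call:" as name(argument=value, ...) on one line, values as JSON. send_rows: Moves the arm, as the interface text tells. Its arguments: {"type":"object","properties":{"moves":{"type":"array"},"squeeze":{"type":"number"}},"required":["moves"]}

```bash
mkdir -p pics
python3 - <<'E'
from workcell import bot
import cv2
for n in ("scene","top"):
    c=bot.camera(n); cv2.imwrite(f"pics/{n}0.png",c["color"][:,:,::-1])
    print(n,c["camera_matrix"].tolist(),c["D"],c["R"].tolist(),c["t"])
    for q in ["red_tube","green_tube","wedge","eyepiece","red_tray","green_tray","wedge_tray","loupe_dish","weight","open_can"]:
        print(q,[( [round(float(v)) for v in d["pixel"]],round(float(d["p"]),2)) for d in bot.landmark_of(n,q)])
print(bot.get_obs())
E
```

```text
scene [[417.7892352977019, 0.0, 319.5158613499881], [0.0, 417.7892352977019, 195.40467054080202], [0.0, 0.0, 1.0]] [-0.0244155  0.         0.         0.         0.       ] [[-0.521496358575154, -0.8530419607167219, 0.018998980220652602], [-0.6441823930377139, 0.37901603982674675, -0.664361261704996], [0.5595271150650866, -0.35870078730136645, -0.7471700962273056]] [0.37121642 0.38454735 0.84543342]
red_tube [([396, 220], 0.92)]
green_tube [([340, 248], 0.8)]
wedge [([284, 277], 0.61), ([181, 279], 0.5)]
eyepiece [([453, 196], 0.5)]
red_tray [([368, 167], 0.56)]
green_tray [([293, 206], 0.94), ([226, 339], 0.81)]
wedge_tray [([248, 228], 0.85)]
loupe_dish [([335, 190], 0.8), ([307, 168], 0.67), ([269, 170], 0.63)]
weight [([427, 165], 0.72)]
open_can [([180, 280], 0.76)]
top [[420.4023590226701, 0.0, 323.72728413127066], [0.0, 420.4023590226701, 192.71625055891568], [0.0, 0.0, 1.0]] [-0.07427058  0.          0.          0.          0.        ] [[0.016741520540829887, -0.999817940724484, 0.00915461061069007], [-0.9926880724475037, -0.017715401005839952, -0.11940081820348843], [0.119541
[... 446 characters left out ...]

open_can [([204, 199], 0.56)]
{'time': 1.1, 'q': array([-7.13900735e+01,  4.98035985e+00,  1.00769559e+01,  9.50994501e+01,
        1.01894645e-04,  9.00014541e+01]), 'qd': array([ 0.0381505 ,  0.03336838, -0.06087943, -0.00506453,  0.00444   ,
       -0.05542449]), 'joint_efforts': array([-7.48895600e-04, -5.20103002e+01,  4.64868093e+01,  1.41317196e-03,
       -1.39380572e-04, -3.67338629e-06]), 'ee_pos': array([ 0.17551559, -0.5212337 ,  0.23125885]), 'tcp_rot': array([-1.79997146e+02, -1.01822214e-04,  1.86084725e+01]), 'wrist_force': array([-0.03199411, -0.2792713 ,  1.04223624]), 'torque': array([0.01690431, 0.01079826, 0.0483182 ]), 'grasp_force': 0.0, 'opening': 0.0853647535025144}
```

View pics/scene0.png

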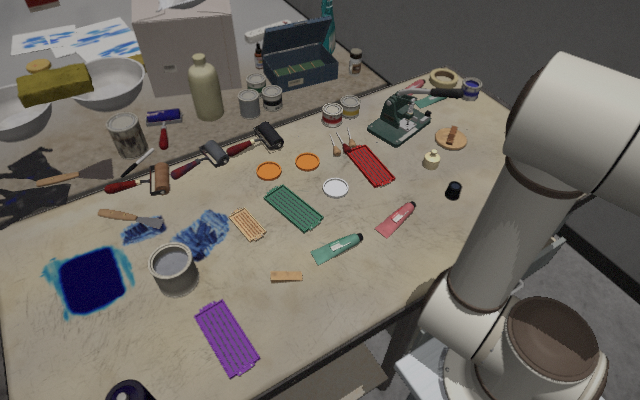

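View pics/top0.png

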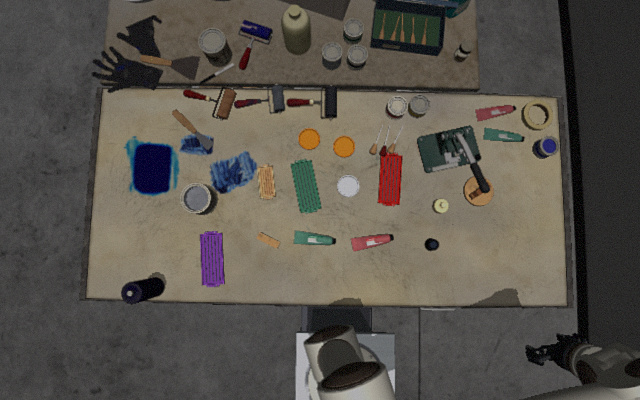

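The red tube is at top (372,241) and scene (396,220), with a look-alike at top (495,113). The green tube is at top (314,239) and scene (338,248), with a look-alike at (503,135). The wedge is at top (268,240) and scene (286,277), and the eyepiece at top (432,244) and scene (453,190). The trays are red (390,180), green (306,186; the purple one at 212,259 is a decoy), wedge (267,182) and white dish (348,186; the orange ones at 309,139 and 344,146 are decoys). The wedge detection at top (308,188) is the green tray, so it's false.

```bash
cat > h.py <<'E'
import numpy as np, cv2
from workcell import bot
def rays(c,px):
    n=cv2.undistortPoints(np.float64(px).reshape(-1,1,2),c["camera_matrix"],c["D"]).reshape(-1,2)
    return -c["R"].T@c["t"], np.c_[n,np.ones(len(n))]@c["R"]
def plane(c,px,z):
    o,d=rays(c,px); return o+d*((z-o[2])/d[:,2])[:,None]
def tri(c1,p1,c2,p2):
    o1,d1=rays(c1,[p1]);o2,d2=rays(c2,[p2]);d1=d1[0];d2=d2[0]
    s=np.linalg.lstsq(np.c_[d1,-d2],o2-o1,rcond=None)[0]
    a,b=o1+s[0]*d1,o2+s[1]*d2; return (a+b)/2,np.linalg.norm(a-b)
def proj(c,X):
    return cv2.projectPoints(np.float64(X).reshape(-1,1,3),cv2.Rodrigues(c["R"])[0],c["t"],c["camera_matrix"],c["D"])[0].reshape(-1,2)
def region(cam,q,px):
    best=None
    for d in bot.trace(cam,q):
        v,u=np.nonzero(d["region"])
        m=np.array([u.mean(),v.mean()])
        if np.linalg.norm(m-px)<15: best=np.c_[u,v].astype(float); break
    return best
def rect(c,pts,z):
    P=plane(c,pts,z)[:,:2]; (x,y),(w,h),a=cv2.minAreaRect(np.float32(P*1000))
    if w>h: a+=90; w,h=h,w     # a+90.. long axis direction
    return np.round([x,y,w,h],1),(a+90)%180
E
cat > m.py <<'E'
from h import *
T={"red_tube":((372,241),(396,220),.012),"green_tube":((314,239),(338,248),.012),"wedge":((268,240),(286,277),.006),"eyepiece":((432,244),(453,190),.02),
"red_tray":((390,180),(368,166),.006),"green_tray":((306,186),(293,208),.006),"wedge_tray":((267,182),(248,224),.005),"loupe_dish":((348,186),(335,188),.008),"weight":((441,206),(431,158),.03),"open_can":((197,198),(174,268),.05)}
ct=bot.camera("top");cs=bot.camera("scene")
for q,(a,b,z) in T.items():
    r={}
    for n,c,p in (("top",ct,a),("scene",cs,b)):
        g=region(n,q,np.array(p)); 
        if g is None: print(q,n,"none"); continue
        r[n]=g; R,ang=rect(c,g,z); print(q,n,g.mean(0).round(1),R,round(ang,1))
    if len(r)==2:
        X,e=tri(ct,r["top"].mean(0),cs,r["scene"].mean(0)); print("   tri mm",(X*1000).round(1),"gap",round(e*1000,1))
E
python3 m.py
```

```text
red_tube top [369.7 240.9] [448.2 -83.3  44.4 140.8] 102.1
red_tube scene [394.7 219.8] [447.7 -79.7  44.4 150.3] 106.1
   tri mm [446.7 -75.8   3.7] gap 2.6
green_tube top [313.5 238.5] [452.4 102.7  38.9 130.3] 91.0
green_tube scene [335.9 247.8] [447.5 106.9  45.3 141.7] 88.4
   tri mm [451.7 108.7   3.2] gap 3.1
wedge top [267.1 239.7] [444.5 259.   23.2  76.4] 64.8
wedge scene [285.7 276. ] [443.7 257.8  32.   76.3] 63.0
   tri mm [443.8 258.9   6.6] gap 0.6
eyepiece top [430.9 244. ] [ 438.4 -275.3   39.    39.6] 89.6
eyepiece scene [453.3 190.7] [ 437.6 -273.3   40.9   79.9] 123.2
   tri mm [ 438.5 -275.9   16.3] gap 0.3
red_tray top [389.8 179.4] [ 653.2 -141.8   77.3  177.7] 176.8
red_tray scene [370.1 165.5] [ 654.4 -139.3   80.8  181.9] 175.3
   tri mm [ 652.  -143.2    0.8] gap 1.2
green_tray top [305.2 185.4] [627.2 139.2  75.2 182.1] 12.3
green_tray scene [293.1 208.1] [626.  140.2  78.3 177.3] 12.8
   tri mm [626.2 138.2  -1.7] gap 1.5
wedge_tray top [265.8 181.1] [638.4 270.3  52.9 117.1] 7.4
wedge_tray scene [246.7 224.6] [635.6 273.   55.4 118.5] 7.3
   tri mm [638.8 271.   -2.8] gap 0.1
loupe_dish top [347.6 185.4] [627.5  -1.8  69.8  70.4] 0.7
loupe_dish scene [335.2 187.6] [623.    1.   71.4  77.8] 148.2
   tri mm [628.9  -2.4   1. ] gap 0.5
weight top [440.1 205.5] [ 564.  -303.9   42.7   47. ] 90.9
weight scene [431.4 159.4] [ 560.6 -298.7   46.9   95.9] 127.0
   tri mm [ 565.5 -306.9   18.6] gap 1.6
open_can top [198.4 198.8] [571.2 477.7 100.2 118. ] 91.1
open_can scene [173.4 269.3] [568.  479.5  99.5 155.3] 4.7
   tri mm [570.7 481.5  43.7] gap 0.9
```

Call:
send_rows(moves=[0.5, 0.5, -0.2, 0, 0, 0, -1, 1, 0.95, -0.4, 0, 0, 0, -1, 1, 0.95, -0.4, 0, 0, 0, -1, 1, 0.95, -0.4, 0, 0, 0, -1, 1, 0.95, -0.4, 0, 0, 0, -1, 1, 0.95, -0.4, 0, 0, 0, -1, 1, 0.95, -0.4, 0, 0, 0, -1, 1, 0.95, -0.4, 0, 0, 0, -1], squeeze=40)

```text
time: 3.2
ee_pos: [0.364, -0.3407, 0.1557]
tcp_rot: [-180.0, -0.0, 18.6]
wrist_force: [0.1, -0.8, -0.3]
opening: 0.0855
grasp_force: 0.0
```

Call:
send_rows(moves=[1, 0.95, -0.4, 0, 0, 0, -1, 0.8, 0.75, -0.4, 0, 0, 0, -1, 0.3, 0.4, -0.2, 0, 0, 0, -1, 0, 0, 0, 0, 0, 0, -1])

```text
time: 3.7
ee_pos: [0.4155, -0.2891, 0.131]
tcp_rot: [-180.0, 0.0, 18.7]
wrist_force: [0.3, 0.0, 0.2]
opening: 0.0853
grasp_force: 0.0
```

Run:
```python
from h import *
o=bot.get_obs(); print(o["time"],o["q"].round(1),o["ee_pos"].round(4),o["tcp_rot"].round(1))
c=bot.camera("wrist"); cv2.imwrite("pics/w1.png",c["color"][:,:,::-1])
for q,z in (("eyepiece",.04),("eyepiece",.0)):
  for d in bot.trace("wrist",q)[:2]:
    v,u=np.nonzero(d["region"]); print(q,d["p"],d["extent"],rect(c,np.c_[u,v],z))
```

```text
3.7 [-34.8  -1.8  -7.9  83.9  -0.  126.5] [ 0.4155 -0.2891  0.131 ] [-180.     0.    18.7]
eyepiece 0.88 [296.0, 142.1, 339.8, 188.9] (array([ 441.7, -275.7,   37.1,   43.5]), 18.708887100219727)
eyepiece 0.63 [36.8, 55.3, 189.8, 112.5] (array([ 452.6, -107.3,   36.7,  116. ]), 102.05867195129395)
eyepiece 0.88 [296.0, 142.1, 339.8, 188.9] (array([ 432.8, -278. ,   43.5,   51. ]), 18.708749771118164)
eyepiece 0.63 [36.8, 55.3, 189.8, 112.5] (array([445.5, -80.8,  42.9, 135.9]), 102.05868339538574)
```

Call:
send_rows(moves=[0.5, 0.3, 0, 0, 0, 0, -1, 0.44, 0.24, -0.5, 0, 0, 0, -1, 0, 0, -1, 0, 0, 0, -1, 0, 0, -1, 0, 0, 0, -1, 0, 0, -1, 0, 0, 0, -1, 0, 0, -0.8, 0, 0, 0, -1, 0, 0, -0.4, 0, 0, 0, -1, 0, 0, 0, 0, 0, 0, -1])

```text
time: 4.85
ee_pos: [0.4389, -0.2761, 0.013]
tcp_rot: [-179.9, 0.0, 18.6]
wrist_force: [-0.1, 0.9, -0.4]
opening: 0.0851
grasp_force: 0.0
```

Call:
send_rows(moves=[0, 0, 0, 0, 0, 0, 1, 0, 0, 0, 0, 0, 0, 1, 0, 0, 0, 0, 0, 0, 1, 0, 0, 0, 0, 0, 0, 1, 0, 0, 0, 0, 0, 0, 1])

```text
time: 5.48
ee_pos: [0.4394, -0.2768, 0.0148]
tcp_rot: [179.9, -0.1, 18.6]
wrist_force: [-1.4, 1.1, 6.0]
opening: 0.0368
grasp_force: 40.4
```

Call:
send_rows(moves=[0, 0, 0.4, 0, 0, 0, 1, 0, 0, 0.8, 0, 0, 0, 1, 0, 0.2, 1, 0, 0, 0, 1, 0.4, 0.6, 0.2, 0, 0, 0, 1, 0.7, 1, 0, 0, 0, 0, 1, 0.7, 1, 0, 0, 0, 0, 1, 0.7, 1, 0, 0, 0, 0, 1, 0.7, 1, 0, 0, 0, 0, 1])

```text
time: 6.48
ee_pos: [0.5196, -0.1546, 0.073]
tcp_rot: [-180.0, 0.0, 18.6]
wrist_force: [1.2, 0.2, -1.7]
opening: 0.0372
grasp_force: 40.2
```

Call:
send_rows(moves=[0.7, 1, 0, 0, 0, 0, 1, 0.7, 1, 0, 0, 0, 0, 1, 0.7, 1, 0, 0, 0, 0, 1, 0.7, 1, 0, 0, 0, 0, 1, 0.7, 1, 0, 0, 0, 0, 1, 0.7, 0.8, 0, 0, 0, 0, 1, 0.4, 0.4, 0, 0, 0, 0, 1, 0, 0, 0, 0, 0, 0, 1])

```text
time: 7.48
ee_pos: [0.634, -0.0006, 0.073]
tcp_rot: [-180.0, 0.1, 18.7]
wrist_force: [0.8, 0.4, -0.6]
opening: 0.0371
grasp_force: 40.2
```

Call:
send_rows(moves=[-0.24, -0.06, -0.4, 0, 0, 0, 1, 0, 0, -0.8, 0, 0, 0, 1, 0, 0, -0.6, 0, 0, 0, 1, 0, 0, -0.3, 0, 0, 0, 1, 0, 0, -0.1, 0, 0, 0, 1, 0, 0, 0, 0, 0, 0, 1])

```text
time: 8.22
ee_pos: [0.6282, -0.003, 0.019]
tcp_rot: [180.0, -0.0, 18.6]
wrist_force: [0.4, -0.3, -0.2]
opening: 0.037
grasp_force: 40.2
```

Call:
send_rows(moves=[0, 0, -0.1, 0, 0, 0, 1, 0, 0, 0, 0, 0, 0, 0.1, 0, 0, 0, 0, 0, 0, 0, 0, 0, 0, 0, 0, 0, -0.2, 0, 0, 0, 0, 0, 0, -0.3, 0, 0, 0, 0, 0, 0, -0.5, 0, 0, 0, 0, 0, 0, -1, 0, 0, 0, 0, 0, 0, -1])

```text
time: 9.22
ee_pos: [0.628, -0.003, 0.0163]
tcp_rot: [180.0, 0.0, 18.6]
wrist_force: [0.5, -0.0, 0.4]
opening: 0.0856
grasp_force: 0.0
```

Call:
send_rows(moves=[0, 0, 0.6, 0, 0, 0, -1, 0, 0, 1, 0, 0, 0, -1, 0, 0, 1, 0, 0, 0.5, -1, -0.4, -0.2, 1, 0, 0, 1, -1, -1, -0.5, 0.5, 0, 0, 1, -1, -1, -0.5, 0, 0, 0, 1, -1, -1, -0.5, 0, 0, 0, 1, -1, -1, -0.5, 0, 0, 0, 1, -1])

```text
time: 10.22
ee_pos: [0.5174, -0.0584, 0.1201]
tcp_rot: [179.9, -0.0, 66.2]
wrist_force: [0.5, -0.7, -0.5]
opening: 0.0853
grasp_force: 0.0
```

Call:
send_rows(moves=[-1, -0.5, 0, 0, 0, 1, -1, -1, -0.5, 0, 0, 0, 1, -1, -0.5, -0.5, 0, 0, 0, 1, -1, 0, -0.2, 0, 0, 0, 1, -1, 0, 0, 0, 0, 0, 0, -1])

```text
time: 10.85
ee_pos: [0.4557, -0.1008, 0.12]
tcp_rot: [179.9, 0.0, 100.2]
wrist_force: [-1.1, 0.9, -1.1]
opening: 0.0854
grasp_force: 0.0
```

Run:
```python
from h import *
o=bot.get_obs(); print(o["time"],o["q"].round(1),o["ee_pos"].round(4),o["tcp_rot"].round(1))
c=bot.camera("wrist"); cv2.imwrite("pics/w2.png",c["color"][:,:,::-1])
for q,z in (("red_tube",.012),("green_tube",.012),("wedge",.008),("eyepiece",.043),("loupe_dish",.01)):
  for d in bot.trace("wrist",q)[:2]:
    v,u=np.nonzero(d["region"]); print(q,d["p"],d["extent"],rect(c,np.c_[u,v],z))
```

```text
10.85 [-12.5  -7.3 -14.3  82.9   0.   67.4] [ 0.4557 -0.1008  0.12  ] [179.9   0.  100.2]
red_tube 0.96 [287.6, 99.0, 338.9, 250.5] (array([445.5, -86.4,  41.4, 141.6]), 100.20296478271484)
green_tube 0.9 [331.5, 1.9, 364.5, 29.7] (array([447.8,  45.9,  20.4,  28.2]), 10.406257629394531)
green_tube 0.15 [374.6, 351.1, 395.1, 361.0] (array([ 562. , -279.6,   14.9,   31.6]), 160.04537963867188)
eyepiece 0.91 [506.7, 98.1, 586.8, 150.4] (array([612.7,  -5.2,  38.5,  64.3]), 9.360469818115234)
loupe_dish 0.9 [624.5, 113.7, 638.5, 165.7] (array([724.4,  -2.2,  13.2,  53.2]), 120.50605392456055)
loupe_dish 0.73 [489.4, 74.6, 574.8, 161.6] (array([618.7,  -2.3,  68.6,  72. ]), 92.51341438293457)
```

View pics/w2.png

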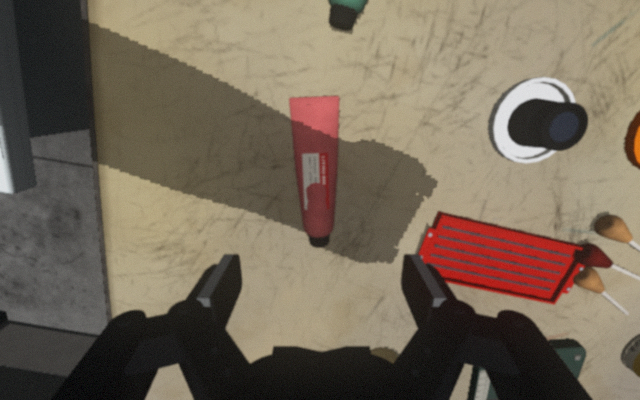

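The eyepiece stands upright in the white dish (540,122). The red tube is below the gripper, with its flat end at (314,97) and cap at (319,240), and the green tube's cap is at (345,15).

Call:
send_rows(moves=[-0.2, -0.08, -0.5, 0, 0, 0.2, -1, 0, 0, -1, 0, 0, 0, -1, 0, 0, -1, 0, 0, 0, -1, 0, 0, -1, 0, 0, 0, -1, 0, 0, -0.7, 0, 0, 0, -1, 0, 0, -0.38, 0, 0, 0, -1, 0, 0, 0, 0, 0, 0, -1])

```text
time: 12.02
ee_pos: [0.4502, -0.1024, 0.0039]
tcp_rot: [-180.0, -0.0, 102.0]
wrist_force: [0.2, -0.0, 0.0]
opening: 0.0857
grasp_force: 0.0
```

Call:
send_rows(moves=[0, 0, 0, 0, 0, 0, 1, 0, 0, 0, 0, 0, 0, 1, 0, 0, 0, 0, 0, 0, 1, 0, 0, 0, 0, 0, 0, 1, 0, 0, 0, 0, 0, 0, 1, 0, 0, 0.2, 0, 0, 0, 1, 0, 0, 0.6, 0, 0, 0, 1, 0, 0, 0.8, 0, 0, 0, 1])

```text
time: 13.02
ee_pos: [0.4503, -0.1025, 0.0452]
tcp_rot: [-180.0, -0.0, 102.0]
wrist_force: [0.7, -0.5, -1.9]
opening: 0.0312
grasp_force: 39.8
```

Call:
send_rows(moves=[0.2, 0, 0.8, 0, 0, 0.6, 1, 0.8, -0.1, 0.5, 0, 0, 1, 1, 1, -0.2, 0, 0, 0, 1, 1, 1, -0.2, 0, 0, 0, 1, 1, 1, -0.2, 0, 0, 0, 1, 1, 1, -0.2, 0, 0, 0, 1, 1, 1, -0.2, 0, 0, 0, 1, 1, 1, -0.2, 0, 0, 0, 1, 1])

```text
time: 14.02
ee_pos: [0.6265, -0.1352, 0.0776]
tcp_rot: [180.0, 0.0, 167.6]
wrist_force: [0.3, -0.8, -2.4]
opening: 0.0314
grasp_force: 39.8
```

Call:
send_rows(moves=[1, -0.2, 0, 0, 0, 1, 1, 0.6, -0.1, 0, 0, 0, 0, 1, 0.3, 0, 0, 0, 0, 0, 1, 0, 0, 0, 0, 0, 0, 1, 0, 0, 0, 0, 0, 0, 1])

```text
time: 14.65
ee_pos: [0.6726, -0.1424, 0.0771]
tcp_rot: [-180.0, -0.0, 175.9]
wrist_force: [-0.5, 0.7, -2.0]
opening: 0.0311
grasp_force: 39.8
```

Run:
```python
from h import *
o=bot.get_obs(); print(o["time"],o["q"].round(1),o["ee_pos"].round(4),o["tcp_rot"].round(1))
c=bot.camera("wrist"); cv2.imwrite("pics/w3.png",c["color"][:,:,::-1])
for q,z in (("red_tube",.083),("red_tray",.006)):
  for d in bot.trace("wrist",q)[:2]:
    v,u=np.nonzero(d["region"]); print(q,d["p"],d["extent"],rect(c,np.c_[u,v],z))
```

```text
14.65 [-12.   23.7  15.5  81.8  -0.   -7.8] [ 0.6726 -0.1424  0.0771] [-180.    -0.   175.9]
red_tube 0.72 [277.8, 93.4, 366.8, 348.7] (array([ 656.7, -140.8,   40.9,  148.6]), 176.30743408203125)
red_tray 0.71 [265.1, 62.1, 368.7, 244.4] (array([ 631.5, -140.5,   74.1,  139.2]), 176.73391723632812)
```

View pics/w3.png

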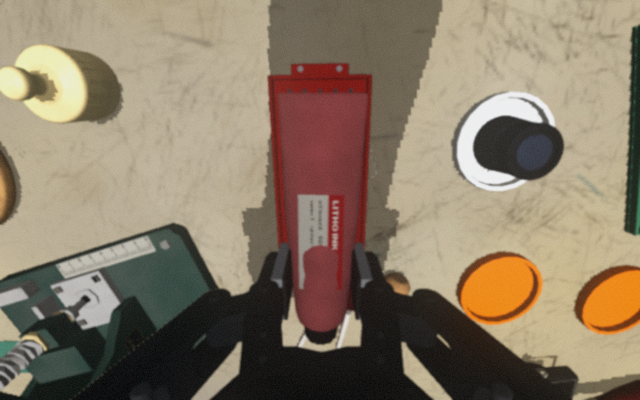

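Red tube is held over the red tray, aligned and centred (tray's near end at row 75, tube axis at column ~320).

Call:
send_rows(moves=[0, 0, -0.5, 0, 0, 0, 1, 0, 0, -0.9, 0, 0, 0, 1, 0, 0, -0.7, 0, 0, 0, 1, 0, 0, -0.4, 0, 0, 0, 1, 0, 0, -0.2, 0, 0, 0, 1, 0, 0, -0.08, 0, 0, 0, 1, 0, 0, 0, 0, 0, 0, 1])

```text
time: 15.68
ee_pos: [0.6734, -0.1426, 0.0082]
tcp_rot: [-180.0, 0.1, 175.9]
wrist_force: [-2.4, -0.1, 2.8]
opening: 0.0312
grasp_force: 40.0
```

Call:
send_rows(moves=[0, 0, 0, 0, 0, 0, 0.2, 0, 0, 0, 0, 0, 0, 0, 0, 0, 0, 0, 0, 0, -0.2, 0, 0, 0, 0, 0, 0, -0.4, 0, 0, 0.1, 0, 0, 0, -0.5, 0, 0, 0.4, 0, 0, 0, -0.7, 0, 0, 0.8, 0, 0, 0, -1, 0, 0, 1, 0, 0, 0, -1])

```text
time: 16.68
ee_pos: [0.6731, -0.1425, 0.0666]
tcp_rot: [-180.0, 0.0, 175.9]
wrist_force: [1.3, 0.6, 0.6]
opening: 0.0855
grasp_force: 0.0
```

Call:
send_rows(moves=[0, 0, 1, 0, 0, 0, -1, -0.5, 0.5, 1, 0, 0, -1, -1, -1, 1, 0.3, 0, 0, -1, -1, -1, 1, 0, 0, 0, -1, -1, -1, 1, 0, 0, 0, -1, -1, -1, 1, 0, 0, 0, -1, -1, -1, 1, 0, 0, 0, -1, -1, -1, 1, 0, 0, 0, -1, -1])

```text
time: 17.68
ee_pos: [0.51, 0.0208, 0.1242]
tcp_rot: [179.9, 0.0, 115.4]
wrist_force: [0.7, 0.6, -0.9]
opening: 0.0854
grasp_force: 0.0
```

Call:
send_rows(moves=[-1, 1, 0, 0, 0, -1, -1, -1, 1, 0, 0, 0, -1, -1, -0.5, 0.5, 0, 0, 0, -1, -1, 0, 0, 0, 0, 0, -0.6, -1, 0, 0, 0, 0, 0, 0, -1])

```text
time: 18.3
ee_pos: [0.4483, 0.0827, 0.1239]
tcp_rot: [179.9, -0.0, 84.8]
wrist_force: [-0.2, -0.7, -0.1]
opening: 0.0855
grasp_force: 0.0
```

```bash
python3 - <<'E'
from h import *
o=bot.get_obs(); print(o["time"],o["q"].round(1),o["ee_pos"].round(4),o["tcp_rot"].round(1))
c=bot.camera("wrist"); cv2.imwrite("pics/w4.png",c["color"][:,:,::-1])
for q,z in (("green_tube",.012),("wedge",.008),("red_tube",.015)):
  for d in bot.trace("wrist",q)[:2]:
    v,u=np.nonzero(d["region"]); print(q,d["p"],d["extent"],rect(c,np.c_[u,v],z))
E
python3 m.py | grep -A5 -E "^(red_tube|wedge|eyepiece)"|head -9
```

```text
18.3 [ 10.5  -8.9 -15.2  83.5  -0.  105.6] [0.4483 0.0827 0.1239] [179.9  -0.   84.8]
green_tube 0.94 [300.1, 94.0, 345.2, 239.8] (array([449.6, 102.2,  41.6, 140.2]), 84.89581298828125)
green_tube 0.4 [465.0, 218.0, 534.9, 284.4] (array([619.6,   4.8,  71.1,  72.3]), 45.721282958984375)
wedge 0.61 [265.2, 0.3, 308.9, 36.6] (array([432.3, 233.7,  24.9,  28.5]), 64.23050689697266)
red_tube 0.57 [553.6, 349.0, 568.7, 365.6] (array([ 720.7, -147.6,   10.4,   36.6]), 127.20418167114258)
red_tube top none
red_tube scene none
green_tube top none
green_tube scene [335.7 247.5] [449.4 105.6  42.5 146.3] 89.4
wedge top [267.9 240.1] [443.2 257.9  24.7  76.4] 64.8
wedge scene [285.2 276.5] [443.8 258.9  32.7  74.2] 63.0
   tri mm [443.7 258.2   3.4] gap 3.3
eyepiece top none
eyepiece scene none
```

View pics/w4.png

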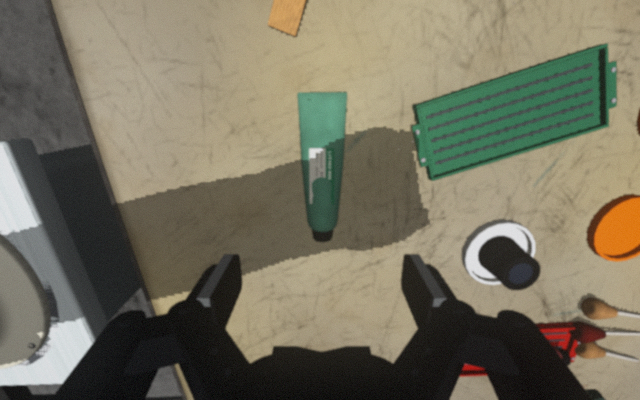

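Green tube is between the fingers, flat end at (323,93) and cap at (322,236), with axis 85°.

Call:
send_rows(moves=[0, 0.08, -0.5, 0, 0, 0, -1, 0, 0, -1, 0, 0, 0, -1, 0, 0, -1, 0, 0, 0, -1, 0, 0, -1, 0, 0, 0, -1, 0, 0, -0.8, 0, 0, 0, -1, 0, 0, -0.48, 0, 0, 0, -1, 0, 0, 0, 0, 0, 0, -1])

```text
time: 20.48
ee_pos: [0.4473, 0.0844, 0.0018]
tcp_rot: [-179.9, 0.0, 84.8]
wrist_force: [0.6, 0.9, 0.6]
opening: 0.0854
grasp_force: 0.0
```

Call:
send_rows(moves=[0, 0, 0, 0, 0, 0, 1, 0, 0, 0, 0, 0, 0, 1, 0, 0, 0, 0, 0, 0, 1, 0, 0, 0, 0, 0, 0, 1, 0, 0, 0, 0, 0, 0, 1, 0, 0, 0.2, 0, 0, 0, 1, 0, 0, 0.6, 0, 0, 0, 1, 0, 0, 0.8, 0, 0, 0, 1])

```text
time: 21.48
ee_pos: [0.4478, 0.0845, 0.0438]
tcp_rot: [-180.0, 0.0, 84.8]
wrist_force: [1.1, 0.1, -1.2]
opening: 0.0308
grasp_force: 39.7
```

Call:
send_rows(moves=[0, 0, 0.9, 0, 0, 0.7, 1, 0.4, 0.1, 0.6, 0, 0, 1, 1, 0.7, 0.2, 0, 0, 0, 1, 1, 0.7, 0.2, 0, 0, 0, 1, 1, 0.7, 0.2, 0, 0, 0, 1, 1, 0.7, 0.2, 0, 0, 0, 1, 1, 0.7, 0.2, 0, 0, 0, 1, 1, 0.7, 0.2, 0, 0, 0, 1, 1])

```text
time: 22.48
ee_pos: [0.5638, 0.1172, 0.0812]
tcp_rot: [180.0, 0.0, 151.2]
wrist_force: [0.0, 0.9, -1.1]
opening: 0.0311
grasp_force: 39.7
```

Call:
send_rows(moves=[0.7, 0.2, 0, 0, 0, 1, 1, 0.7, 0.2, 0, 0, 0, 1, 1, 0.7, 0.2, 0, 0, 0, 1, 1, 0.7, 0.2, 0, 0, 0, 1, 1, 0.5, 0.28, 0, 0, 0, 0.8, 1, 0, 0, 0, 0, 0, 0, 1, 0, 0, 0, 0, 0, 0, 1])

```text
time: 23.35
ee_pos: [0.6451, 0.1438, 0.0806]
tcp_rot: [-180.0, -0.0, -167.9]
wrist_force: [-0.2, -0.6, -1.5]
opening: 0.0313
grasp_force: 39.7
```

Run:
```python
from h import *
o=bot.get_obs(); print(o["time"],o["q"].round(1),o["ee_pos"].round(4),o["tcp_rot"].round(1))
c=bot.camera("wrist"); cv2.imwrite("pics/w5.png",c["color"][:,:,::-1])
for q,z in (("green_tube",.085),("green_tray",.006)):
  for d in bot.trace("wrist",q)[:2]:
    v,u=np.nonzero(d["region"]); print(q,d["p"],d["extent"],rect(c,np.c_[u,v],z))
```

```text
23.35 [12.6 19.9 10.9 81.1 -0.   0.5] [0.6451 0.1438 0.0806] [-180.    -0.  -167.9]
green_tube 0.96 [279.8, 88.5, 363.0, 343.5] (array([629.6, 141. ,  41.4, 151.2]), 12.442289352416992)
green_tray 0.77 [266.0, 60.3, 373.4, 246.6] (array([606. , 134.5,  74.6, 145.3]), 13.174038887023926)
```

View pics/w5.png

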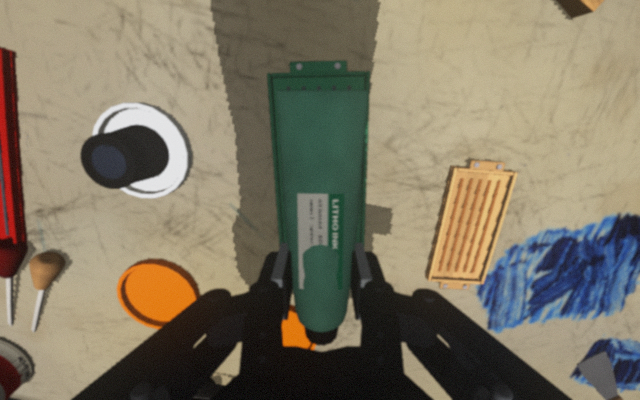

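Green tube is over the green tray, centred (tray near end at row 75), axis parallel.

Call:
send_rows(moves=[0, 0, -0.6, 0, 0, 0, 1, 0, 0, -0.9, 0, 0, 0, 1, 0, 0, -0.7, 0, 0, 0, 1, 0, 0, -0.5, 0, 0, 0, 1, 0, 0, -0.2, 0, 0, 0, 1, 0, 0, -0.06, 0, 0, 0, 1, 0, 0, 0, 0, 0, 0, 1])

```text
time: 24.38
ee_pos: [0.6459, 0.1441, 0.0069]
tcp_rot: [180.0, 0.1, -167.8]
wrist_force: [0.0, 0.2, -1.4]
opening: 0.0316
grasp_force: 39.7
```

Call:
send_rows(moves=[0, 0, 0, 0, 0, 0, 0.2, 0, 0, 0, 0, 0, 0, 0, 0, 0, 0, 0, 0, 0, -0.2, 0, 0, 0, 0, 0, 0, -0.4, 0, 0, 0.1, 0, 0, 0, -0.5, 0, 0, 0.4, 0, 0, 0, -0.7, 0, 0, 0.8, 0, 0, 0, -1, 0, 0, 1, 0, 0, 0, -1])

```text
time: 25.38
ee_pos: [0.6456, 0.144, 0.0656]
tcp_rot: [-180.0, 0.0, -167.8]
wrist_force: [0.0, -0.9, 0.5]
opening: 0.0855
grasp_force: 0.0
```

Call:
send_rows(moves=[0, 0, 1, 0, 0, 0, -1, -0.5, 0.2, 1, 0, 0, 0.5, -1, -1, 0.5, 0.2, 0, 0, 1, -1, -1, 0.5, 0, 0, 0, 1, -1, -1, 0.5, 0, 0, 0, 1, -1, -1, 0.5, 0, 0, 0, 1, -1, -1, 0.5, 0, 0, 0, 1, -1, -1, 0.5, 0, 0, 0, 0.5, -1])

```text
time: 26.38
ee_pos: [0.4825, 0.2245, 0.1207]
tcp_rot: [-179.9, 0.1, -116.0]
wrist_force: [-0.2, 0.6, -0.2]
opening: 0.0855
grasp_force: 0.0
```

Call:
send_rows(moves=[-1, 0.5, 0, 0, 0, 0, -1, -0.7, 0.5, 0, 0, 0, 0, -1, 0, 0, 0, 0, 0, 0, -1, 0, 0, 0, 0, 0, 0, -1])

```text
time: 26.88
ee_pos: [0.4411, 0.249, 0.1198]
tcp_rot: [-179.9, 0.1, -116.2]
wrist_force: [-1.1, -0.3, -0.8]
opening: 0.0854
grasp_force: 0.0
```

Run:
```python
from h import *
o=bot.get_obs(); print(o["time"],o["q"].round(1),o["ee_pos"].round(4),o["tcp_rot"].round(1))
c=bot.camera("wrist"); cv2.imwrite("pics/w6.png",c["color"][:,:,::-1])
for d in bot.trace("wrist","wedge")[:2]:
    v,u=np.nonzero(d["region"]); print(d["p"],d["extent"],rect(c,np.c_[u,v],.008))
    R=d["region"]; print([(r,int(R[r].sum()),np.nonzero(R[r])[0][[0,-1]].tolist()) for r in range(v.min(),v.max()+1,6)])
x,y,_=o["ee_pos"]; print(proj(c,[[.4437,.2585,0],[.4437+.0375*.43,.2585+.0375*.9,0]]).round())
```

```text
26.875 [ 29.4  -1.8  -9.2  82.5  -0.  -34.3] [0.4411 0.249  0.1198] [-1.799e+02  1.000e-01 -1.162e+02]
0.84 [306.4, 166.3, 338.1, 245.1] (array([442.9, 259. ,  26.5,  81.5]), 63.88870620727539)
[(163, 24, [310, 333]), (169, 26, [309, 334]), (175, 25, [310, 334]), (181, 25, [310, 334]), (187, 25, [310, 334]), (193, 25, [310, 334]), (199, 25, [310, 334]), (205, 26, [310, 335]), (211, 27, [310, 336]), (217, 28, [309, 336]), (223, 28, [309, 336]), (229, 26, [311, 336]), (235, 25, [311, 335]), (241, 25, [311, 335])]
[[322. 202.]
 [322. 236.]]
```

View pics/w6.png

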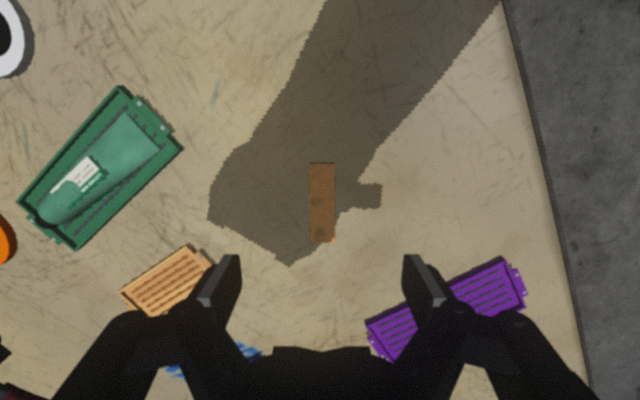

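The wedge lies at (322,202), rows 163–243, and the green tube lies flat in its tray. I need a close crop to tell which end is thick.

Run:
```python
import cv2,numpy as np
a=cv2.imread("pics/scene0.png")[262:292,262:312]; b=cv2.imread("pics/w6.png")[155:255,290:360]
a=cv2.resize(a,None,fx=8,fy=8,interpolation=2); b=cv2.resize(b,None,fx=5,fy=5,interpolation=2)
o=np.zeros((500,770,3),np.uint8); o[:240,:400]=a; o[:500,410:760]=np.clip(b*1.5,0,255); cv2.imwrite("pics/crop.png",o)
```

```text
(no output)
```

View pics/crop.png

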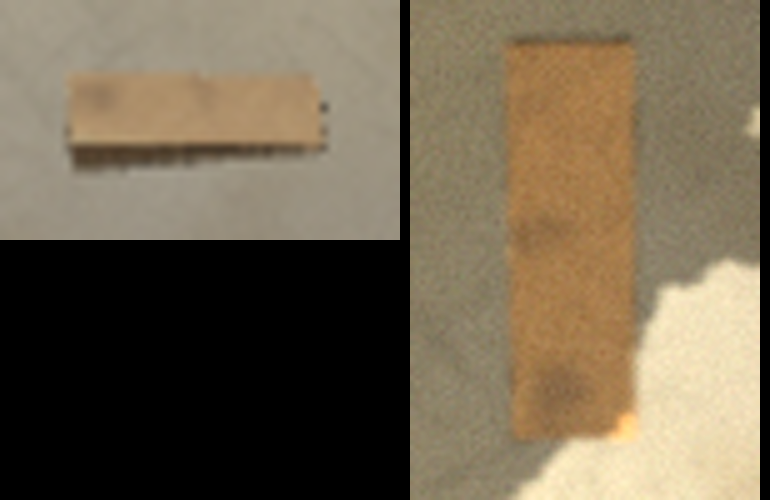

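The left (+y) end in the scene crop shows the tall dark side face, and the same marked end sits lower in the wrist view, so the thick end is at +y.

Call:
send_rows(moves=[0.3, 0.8, -0.5, 0, 0, 0, -1, 0, 0, -1, 0, 0, 0, -1, 0, 0, -1, 0, 0, 0, -1, 0, 0, -1, 0, 0, 0, -1, 0, 0, -0.7, 0, 0, 0, -1, 0, 0, -0.3, 0, 0, 0, -1, 0, 0, 0, 0, 0, 0, -1])

```text
time: 27.85
ee_pos: [0.4481, 0.2689, 0.0063]
tcp_rot: [180.0, -0.0, -116.2]
wrist_force: [0.1, 0.1, -0.5]
opening: 0.0853
grasp_force: 0.0
```

Call:
send_rows(moves=[0, 0, 0, 0, 0, 0, 1, 0, 0, 0, 0, 0, 0, 1, 0, 0, 0, 0, 0, 0, 1, 0, 0, 0, 0, 0, 0, 1, 0, 0, 0, 0, 0, 0, 1, 0, 0, 0, 0, 0, 0, 1])

```text
time: 28.6
ee_pos: [0.4483, 0.2692, 0.0068]
tcp_rot: [-180.0, 0.0, -116.2]
wrist_force: [-1.1, -0.5, 4.8]
opening: 0.0226
grasp_force: 39.8
```

Call:
send_rows(moves=[0, 0, 0.3, 0, 0, 0, 1, 0, 0, 0.9, 0, 0, 0, 1, 0.3, 0, 1, 0, 0, -0.4, 1, 0.8, 0, 0.2, 0, 0, -0.8, 1, 1, 0, 0, 0, 0, -1, 1, 1, 0, 0, 0, 0, -1, 1, 1, 0, 0, 0, 0, -1, 1, 1, 0, 0, 0, 0, -1, 1])

```text
time: 29.6
ee_pos: [0.5762, 0.2689, 0.0662]
tcp_rot: [-180.0, -0.0, -161.2]
wrist_force: [0.3, -0.5, -0.3]
opening: 0.0227
grasp_force: 39.3
```

Call:
send_rows(moves=[1, 0, 0, 0, 0, -1, 1, 1, 0.1, 0, 0, 0, -0.36, 1, 0.7, 0.06, 0, 0, 0, 0, 1, 0.3, 0, 0, 0, 0, 0, 1, 0, 0, 0, 0, 0, 0, 1, 0, 0, 0, 0, 0, 0, 1])

```text
time: 30.35
ee_pos: [0.6499, 0.273, 0.0664]
tcp_rot: [-180.0, -0.0, -172.6]
wrist_force: [-0.1, -0.5, 0.4]
opening: 0.0224
grasp_force: 39.3
```

Run:
```python
from h import *
o=bot.get_obs(); print(o["time"],o["q"].round(1),o["ee_pos"].round(4),o["tcp_rot"].round(1))
c=bot.camera("wrist"); cv2.imwrite("pics/w7.png",c["color"][:,:,::-1])
for q,z in (("wedge",.07),("wedge_tray",.006)):
  for d in bot.trace("wrist",q)[:2]:
    v,u=np.nonzero(d["region"]); print(q,d["p"],d["extent"],rect(c,np.c_[u,v],z))
```

```text
30.35 [22.8 26.4 17.9 81.6  0.  15.4] [0.6499 0.273  0.0664] [-180.    -0.  -172.6]
wedge 0.71 [296.9, 170.8, 343.4, 303.3] (array([637.4, 271.4,  24.4,  82.4]), 7.460497856140137)
wedge_tray 0.79 [284.2, 117.9, 360.1, 242.5] (array([623.5, 268.7,  53. ,  94.2]), 7.497893810272217)
```

View pics/w7.png

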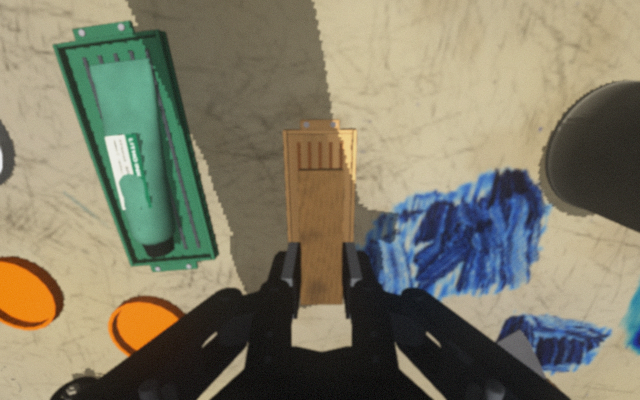

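Wedge is centred and aligned over the wooden tray; the green tube is flat inside its tray.

Call:
send_rows(moves=[0, 0, -0.5, 0, 0, 0, 1, 0, 0, -0.8, 0, 0, 0, 1, 0, 0, -0.5, 0, 0, 0, 1, 0, 0, -0.3, 0, 0, 0, 1, 0, 0, -0.15, 0, 0, 0, 1, 0, 0, 0, 0, 0, 0, 1, 0, 0, 0, 0, 0, 0, 1])

```text
time: 31.38
ee_pos: [0.6508, 0.2731, 0.0104]
tcp_rot: [180.0, 0.0, -172.6]
wrist_force: [0.0, -0.0, -0.4]
opening: 0.0226
grasp_force: 39.3
```

Call:
send_rows(moves=[0, 0, 0, 0, 0, 0, 0.4, 0, 0, 0, 0, 0, 0, 0.2, 0, 0, 0, 0, 0, 0, 0, 0, 0, 0, 0, 0, 0, -0.2, 0, 0, 0.1, 0, 0, 0, -0.4, 0, 0, 0.4, 0, 0, 0, -0.7, 0, 0, 0.8, 0, 0, 0, -1, 0, 0, 1, 0, 0, 0, -1])

```text
time: 32.38
ee_pos: [0.6505, 0.273, 0.0694]
tcp_rot: [180.0, 0.0, -172.6]
wrist_force: [0.2, 0.4, 1.0]
opening: 0.0856
grasp_force: 0.0
```

Call:
send_rows(moves=[0, 0, 1, 0, 0, 0, -1, -0.5, 0, 1, 0, 0, 0, -1, -1, 0, 1, 0, 0, 0, -1, -1, 0, 0.5, 0, 0, 0, -1, -1, 0, 0, 0, 0, 0, -1, -1, 0, 0, 0, 0, 0, -1, -1, 0, 0, 0, 0, 0, -1, -1, 0, 0, 0, 0, 0, -1])

```text
time: 33.38
ee_pos: [0.4866, 0.2729, 0.1564]
tcp_rot: [180.0, 0.1, -172.6]
wrist_force: [0.7, -0.7, -0.4]
opening: 0.0858
grasp_force: 0.0
```

Run:
```python
from h import *
o=bot.get_obs(); print(o["time"],o["ee_pos"].round(4))
ims=[]
for n in ("top","scene","wrist"):
  c=bot.camera(n)
  if n=="top": ims.append(c["color"][130:230,240:420])
  if n=="scene": ims.append(c["color"][140:250,220:420])
  for q,z in (("red_tube",.015),("red_tray",.006),("green_tube",.015),("green_tray",.006),("wedge",.012),("wedge_tray",.005),("eyepiece",.023),("loupe_dish",.006)):
    for d in bot.trace(n,q)[:2]:
      v,u=np.nonzero(d["region"]); print(n,q,round(d["p"],2),rect(c,np.c_[u,v],z))
a,b=[cv2.resize(i,(800,int(i.shape[0]*800/i.shape[1])),interpolation=2) for i in ims]
cv2.imwrite("pics/f1.png",a[:,:,::-1]);cv2.imwrite("pics/f2.png",b[:,:,::-1])
```

```text
33.375 [0.4866 0.2729 0.1564]
top red_tube 0.57 (array([ 651.3, -138.8,   39.8,  141. ]), 179.73587036132812)
top red_tray 0.93 (array([ 653.5, -142.2,   74.6,  178. ]), 176.1878890991211)
top green_tray 0.9 (array([625.9, 139.5,  74.4, 177.4]), 13.499046325683594)
top green_tray 0.8 (array([358. , 438.7,  70.5, 130.7]), 6.803238868713379)
top wedge 0.74 (array([638.3, 271.2,  25.9,  78.2]), 8.936424255371094)
top wedge_tray 0.66 (array([638.7, 270.1,  53. , 116.1]), 6.435629367828369)
top eyepiece 0.63 (array([627. ,  -4. ,  34.8,  39.9]), 135.95995712280273)
top loupe_dish 0.96 (array([786.8, 132.8,  67.4,  69.1]), 1.066785454750061)
top loupe_dish 0.85 (array([762.3,  13.7,  70.1,  72.1]), 45.3580322265625)
scene red_tube 0.59 (array([ 650. , -137.4,   40.3,  150.7]), 172.13648986816406)
scene red_tray 0.71 (array([ 654.5, -139.4,   77.5,  176.4]), 176.40941619873047)
scene green_tube 0.77 (array([592.9, 137.1,  38. ,  86.4]), 7.276341438293457)
scene green_tube 0.28 (array([ 650.7, -139.4,   44. ,  153.3]), 170.3743133544922)
scene green_tray 0.95 (array([381.8, 439.7,  72.1, 181
[... 596 characters left out ...]
red_tray 0.79 (array([ 668.2, -102.3,   25.6,  142.7]), 165.33181762695312)
wrist green_tube 0.68 (array([599.3, 136.5,  41.1,  98.3]), 8.562676429748535)
wrist green_tray 0.61 (array([622.4, 137.7,  77.8, 175.1]), 12.812474250793457)
wrist wedge 0.9 (array([638.7, 271.7,  25.6,  88.6]), 7.143756866455078)
wrist wedge_tray 0.58 (array([637. , 270.3,  52.7, 119.6]), 7.706691265106201)
wrist eyepiece 0.75 (array([628.9,  -4.6,  39.5,  86.3]), 129.9604034423828)
wrist eyepiece 0.17 (array([610.8,  15.9,  69.8,  71.2]), 132.0206298828125)
wrist loupe_dish 0.93 (array([624.2,   0.7,  73.3,  74. ]), 130.54645156860352)
wrist loupe_dish 0.84 (array([799.6, 105.6,  19.4,  52. ]), 14.967209815979004)
```

View pics/f1.png

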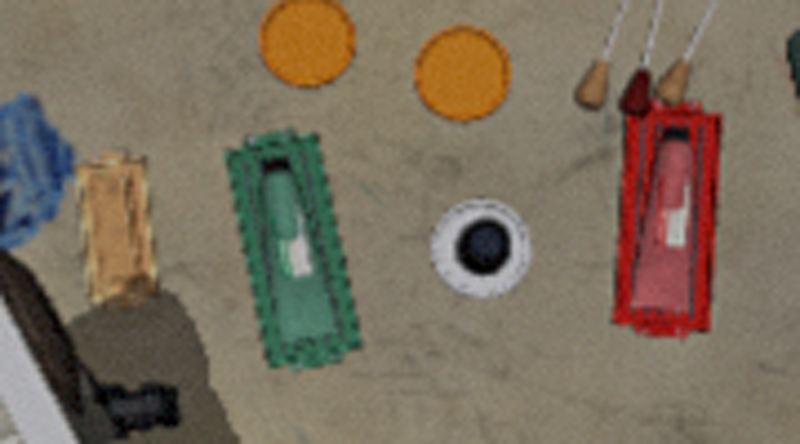

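View pics/f2.png

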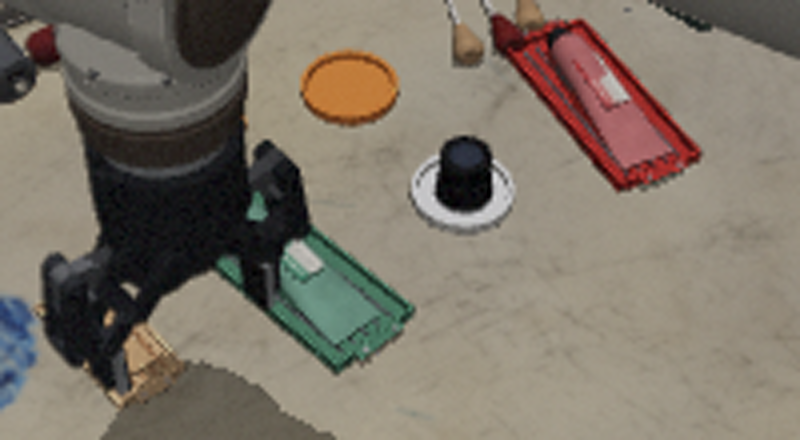

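All four sit centred and flat in their trays, and the eyepiece stands upright in the dish (top crop: green tube 290,250; red tube 670,220; eyepiece 485,247; wedge 120,230). The arm is clear of everything.

```bash
python3 -c "
from workcell import bot
print(bot.job_done())"
```

```text
the job is handed in; nothing more can be done
None
```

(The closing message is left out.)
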